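Turn the compressor flywheel just past its compression peak and lock it

TASK

Lock the little bench compressor for service. By its black crank knob, turn the flywheel slowly counter-clockwise (seen from above), feeling how the resistance climbs to a peak as the piston comes up, and stop just past the peak, where the resistance has fallen away but before the wheel runs on; keep hold so that it does not whip round. Then let go of the knob and press the yellow locking plunger gently all the way home, without forcing it, and leave the other things on the table alone.

Things in the scene. Friction and masses are not known exactly. Their poses are not given: they have to be found in the camera images.
- compressor: Blue drum-shaped bench compressor, fixed to the table, 184 mm across, 76 mm high, four feet (to 112 mm from the axis) and a finned aluminium cylinder sticking out to its own -y (to 145 mm from the axis, 70 mm high). Origin on the table under the flywheel's upright axis; z up; the locking plunger stands towards its own +x.
- flywheel: Flywheel on the drum: steel rim, red web with dark spots, 110 mm across, turns about an upright axis. Origin on the axis 82 mm above the table; z up, own +x points to the knob; rim 84 to 100 mm above the table. It starts 0.9 to 2.5 rad short of mid zone (the zone just past the peak). It is clamped on the hidden crank at a different angle each time, so only feel tells where the peak is.
- hub (a point): Top of the hub nut, on the wheel's axis, 110 mm above the table. Resistance at the knob: 1 to 3 N running free; rises from 0.65 rad before mid zone to a peak of 9 to 17 N some 0.45 rad before it, then falls to the free drag. The plunger enters within 0.24 rad of mid zone; the wheel stays there when released. Beyond 0.3 rad the spring drives it on; a stop lies 1 rad past mid zone.
- knob_mid (a point): Middle of the black crank knob: upright cylinder, 20 mm diameter, 36 mm tall, spinning freely on its pin, 43 mm from the flywheel's axis; lower end 103 mm and top 139 mm above the table, this point 121 mm. It can be gripped from above and led round its circle without turning the hand.
- plunger (a joint): Locking plunger, metres pressed in: 0 = raised (start), 0.022 = fully home. It slides straight down with about 3 N of friction and stays where it is left. Only when the flywheel stands in the zone just past the peak does it go home; elsewhere it stops hard after 6 mm. More than 40 N on it damages it.
- plunger_top (a point): Centre of the flat top of the plunger's yellow button, 24 mm in diameter, 73 mm from the flywheel's axis towards the compressor's +x, 125 mm above the table when raised and 103 mm when home. Press it straight down.
- grease_tin: Blue round tin with white base, 66 mm across, 22 mm high, bystander; origin under its centre.
- oil_bottle: Cream bottle with red nozzle, 39 mm across, 108 mm high, bystander; origin under its centre.
- load_weight: Brass-coloured round weight, 50 mm across, 19 mm high, bystander; origin under its centre.
- screwdriver_large: Screwdriver with red handle lying flat, 190 mm long, bystander; origin under its middle.

How it is judged:
By the outcome, as a careful person would: the job done as asked, in the order asked, and still so for the second after the job is handed in, with the robot touching nothing.
It also fails if it takes over 72 s, if anything falls off the work surface, if the arm or the gripper's body presses on something with over 40 N, if the wrist force passes 120 N, or if a joint passes its speed limit or range.

ROBOT

A 6-joint arm with a two-finger parallel gripper is mounted at the origin on a cart in front of the work surface, level with it; the furniture and walls round the work are solid. World frame = base frame: x ahead of the robot, y to its left, z up, the work surface at z = 0. Lengths are in m, angles in rad, forces in N, time in s.
With the tool pointing down it reaches from about 0.375 to 0.9 m from the base axis. Payload 3.1 kg.
Tool frame: the origin (TCP) lies midway between the tips of the shut fingers; the grasp point (between the pads) lies 19 mm behind it; x points along the fingers, z is the direction in which the jaws open and shut, and the axes are right-handed (so a half turn about x gives the same grasp; the last joint's range is limited). The gripper opens to 87 mm and grips with 3 to 60 N. Pads are 19 mm wide; open, the fingers measure 117 mm over their backs; the gripper's body (75 mm by 190 mm) begins 51 mm behind the grasp point.
Start: joints at [1.145, 0.527, 1.433, -0, 1.181, -0.178], TCP at [0.153, 0.606, 0.223] pointing down, gripper open.
Joint ranges: [-3.08, 3.08], [-0.75, 2.2], [0.22, 2.44], [-1.43, 4.57], [0, 2.65], [-2.85, 2.85]. Speed limits (rad/s): [2.79, 2.79, 3.14, 3.14, 3.14, 3.14].

INTERFACE

Orientations are given as a unit quaternion [x, y, z, w].
In Python, from rig import readout, imaging, robot gives the robot as it stands. The module is installed in compiled form; this text tells all that it offers.
- The arm moves only by the tool play_rows, never from a script. Its argument "rows" is text: rows parted by semicolons, each of 7 numbers parted by spaces: the turn, a rotation vector about the tool's x, y, z in rad, then the shift along the tool's x, y, z in mm, then the closure, from 0 (fully open) to 1 (shut). In form: ax ay az tx ty tz gripper; .... A call has 1 to 8 rows; each row shifts and turns the commanded pose from where the row before left it, along the tool's axes as they then stand; what a row does not reach is not made up. A row lasts 1/12 s, in which the tool goes at most 41.7 mm and 7.16 degrees, less where a joint would pass 70% of its speed; a pose out of reach is approached as far as the arm can. A call with a gripper value outside its range is refused whole. The fingers move at their own pace and stop on an object; "squeeze" is the grip in N (left out, the last holds). Time passes only in rows, so rows that do not move let the fingers close. It gives the time, the measured TCP pose, the force and the opening at its end, in the units of the state.
- readout.get_obs(): the state, without advancing time (a new reading comes with each control period).
- imaging.camera(name): name is "scene" or "side" or "wrist"; returns the picture (480x640x3 uint8, blue, green, red); there is no depth.
- imaging.camera_info(name): a dict with "K" (3x3 intrinsics, pixels), "k1" (the pictures are not rectified: a ray, as slopes to the right and down, at radius r is drawn at 1 + k1 r^2 times it, then the intrinsics apply), "world_to_cam" (4x4, takes a point from world to camera coordinates). Camera axes: x right, y down, z forward; pixel columns grow to the right and rows downward; lengths in m; the calibration is good to about 2 mm. A picture is of the moment at which its call begins: read the wrist's pose just before it. camera_info takes no time and is no camera call; for the wrist camera it gives the pose at the moment of the call.
- robot.hand_in(): hands the job in, once; it reports no verdict.
The state is a dict: "time": time; "q": joint angles; "joint_velocities": joint speeds; "joint_torque": joint torques, N m; "position": TCP position; "tool_rot": TCP orientation; "ft_force": force on the tool from outside, world axes, zero at the start; "moment": the same for the moment, N m; "grip_width": finger opening in m.
Only numpy, scipy, OpenCV 4.12 (cv2) and the standard library are available. Lean on these libraries where they do the work, as an engineer would, in place of code of your own. Each camera call takes 0.05 s, during which the arm holds its last target. There are 200 camera calls.

## Working session

There is one attempt and no reset: what is moved stays moved. The work goes in short steps, Python scripts to look and compute and a tool call to move; the robot and the scene stay as the last step left them, time stands still between calls to the robot, and variables do not carry over. Pictures are saved under pics/ and viewed, about 8 in all and at most 12, crops included, and the job is handed in when it is done.

Besides the shell and the picture viewer there is one more tool, called after ">>>" as name(argument=value, ...) on one line, values as JSON. play_rows: Moves the arm, as the interface text tells. Its arguments: {"type":"object","properties":{"rows":{"type":"string"},"squeeze":{"type":"number"}},"required":["rows"]}

```bash
mkdir -p pics
python3 - <<'E'
from rig import readout, imaging
import cv2,numpy as np
o=readout.get_obs();print({k:np.round(v,3) for k,v in o.items()})
for n in("scene","side"):
    im=imaging.camera(n);cv2.imwrite(f"pics/{n}0.png",im)
    i=imaging.camera_info(n);print(n,i)
E
```

```text
{'time': np.float64(0.0), 'q': array([ 1.145,  0.528,  1.434, -0.   ,  1.181, -0.179]), 'joint_velocities': array([-0.001, -0.001, -0.001, -0.002,  0.   , -0.   ]), 'joint_torque': array([ 1.0000e-03, -4.4004e+01, -1.7660e+01,  6.3000e-02,  5.8000e-02,
       -0.0000e+00]), 'position': array([0.153, 0.605, 0.222]), 'tool_rot': array([-0.435,  0.559,  0.434,  0.557]), 'ft_force': array([ 0.265,  0.626, -1.046]), 'moment': array([-0.019, -0.016,  0.015]), 'grip_width': np.float64(0.087)}
scene {'K': array([[608.14650562,   0.        , 315.16849465],
       [  0.        , 608.14650562, 250.15875868],
       [  0.        ,   0.        ,   1.        ]]), 'k1': 0.01535928148716061, 'world_to_cam': array([[ 0.63558134, -0.771962  , -0.01053738, -0.24365199],
       [-0.50286703, -0.40359319, -0.76435417,  0.45161502],
       [ 0.58579955,  0.49110815, -0.64471053,  0.78852634],
       [ 0.        ,  0.        ,  0.        ,  1.        ]])}
side {'K': array([[473.83744147,   0.        , 326.21361388],
       [  0.        , 473.83744147, 242.8185957 ],
       [  0.        ,   0.        ,   1.        ]]), 'k1': -0.0546927034233057, 'world_to_cam': array([[ 0.60898192, -0.79318102, -0.00221319, -0.22015732],
       [-0.66658828, -0.51027136, -0.54339968,  0.52523535],
       [ 0.42988498,  0.33239586, -0.8394712 ,  0.81935123],
       [ 0.        ,  0.        ,  0.        ,  1.        ]])}
```

View pics/scene0.png

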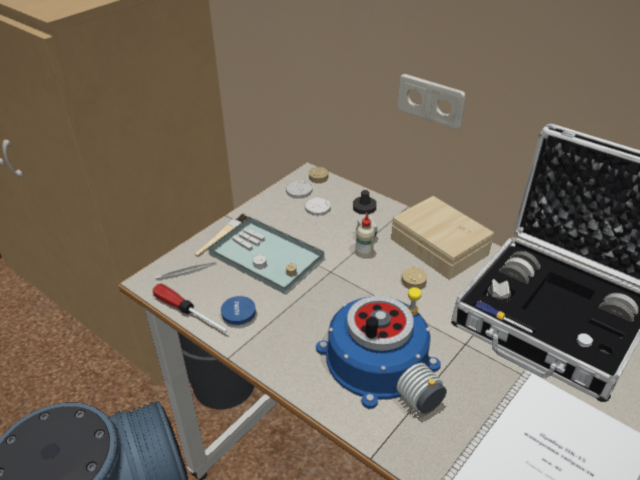

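View pics/side0.png

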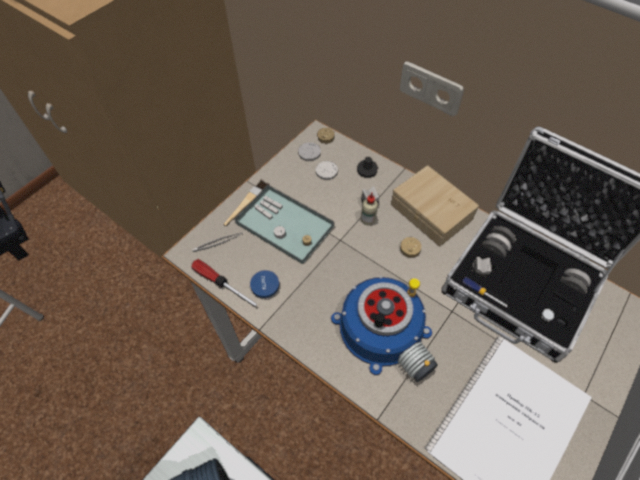

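The compressor shows in both views. In the scene view the hub is near (381,316), the knob near (372,325) and the yellow plunger near (414,294). In the side view they are near (386,306), (379,320) and (414,284).

```bash
cat > h.py <<'E'
import numpy as np,cv2
from rig import readout, imaging
def ray(info,u,v):
    K=info["K"];k=info["k1"];d=np.array([(u-K[0,2])/K[0,0],(v-K[1,2])/K[1,1]]);s=d.copy()
    for _ in range(10): s=d/(1+k*(s@s))
    T=info["world_to_cam"];R=T[:3,:3]
    return -R.T@T[:3,3], R.T@np.array([s[0],s[1],1])
def onplane(info,u,v,z):
    c,d=ray(info,u,v);return c+d*(z-c[2])/d[2]
def blobs(m,amin=15):
    n,_,st,ce=cv2.connectedComponentsWithStats(m.astype(np.uint8));return [(st[i].tolist(),ce[i].round(1).tolist()) for i in range(1,n) if st[i,4]>amin]
E
python3 - <<'E'
from h import *
out=[]
for n,(x0,x1,y0,y1) in(("scene",(320,450,270,420)),("side",(330,450,265,385))):
    im=cv2.imread(f"pics/{n}0.png");hsv=cv2.cvtColor(im,cv2.COLOR_BGR2HSV);I=imaging.camera_info(n)
    roi=np.zeros(im.shape[:2],bool);roi[y0:y1,x0:x1]=1
    H,S,V=cv2.split(hsv)
    Y=blobs((H>22)&(H<35)&(S>150)&(V>120)&roi);print(n,"yellow",Y)
    B=blobs((V<45)&roi);print("black",B)
    R=((H<8)|(H>172))&(S>130)&(V>80)&roi
    pts=np.argwhere(R)[:,::-1];hull=cv2.convexHull(pts.astype(np.int32))
    e=cv2.fitEllipse(hull);print("red ellipse",e, onplane(I,*e[0],.099))
    for s,c in Y: print(" y",onplane(I,*c,.122))
    for s,c in B: print(" k",onplane(I,*c,.121))
    out.append(cv2.resize(im[y0:y1,x0:x1],(400,400*(y1-y0)//(x1-x0)),interpolation=cv2.INTER_CUBIC)[:400])
cv2.imwrite("pics/crop.png",np.hstack(out))
E
```

```text
scene yellow [([409, 287, 12, 13, 129], [414.2, 293.1])]
black [([374, 306, 6, 4, 17], [376.4, 307.2]), ([391, 311, 7, 4, 23], [393.7, 312.7]), ([360, 313, 6, 5, 24], [362.5, 315.0]), ([362, 317, 17, 21, 215], [370.7, 327.3]), ([394, 324, 7, 5, 28], [397.1, 326.1]), ([380, 332, 7, 5, 28], [382.8, 334.2])]
red ellipse ((379.9122009277344, 319.7466125488281), (34.49893569946289, 50.7218017578125), 96.5014877319336) [ 0.53119063 -0.02101195  0.099     ]
 y [ 0.60052462 -0.04232196  0.122     ]
 k [ 0.53321174 -0.01093986  0.121     ]
 k [ 0.5407439  -0.04051053  0.121     ]
 k [ 0.5040901 -0.0034527  0.121    ]
 k [ 0.49025859 -0.02986967  0.121     ]
 k [ 0.51920199 -0.06152092  0.121     ]
 k [ 0.49026961 -0.05350242  0.121     ]
side yellow [([409, 279, 11, 10, 85], [413.9, 283.3])]
black [([446, 285, 4, 9, 25], [447.9, 289.5]), ([397, 311, 5, 5, 18], [399.3, 312.9]), ([371, 313, 20, 14, 146], [379.6, 319.6])]
red ellipse ((385.0963134765625, 306.923095703125), (36.547306060791016, 41.965084075927734), 107.86509704589844) [ 0.52928341 -0.02161697  0.099     ]
 y [ 0.59817559 -0.04307418  0.122     ]
 k [ 0.6284354  -0.10523722  0.121     ]
 k [ 0.52546532 -0.05487553  0.121     ]
 k [ 0.49029462 -0.0321247   0.121     ]
```

View pics/crop.png

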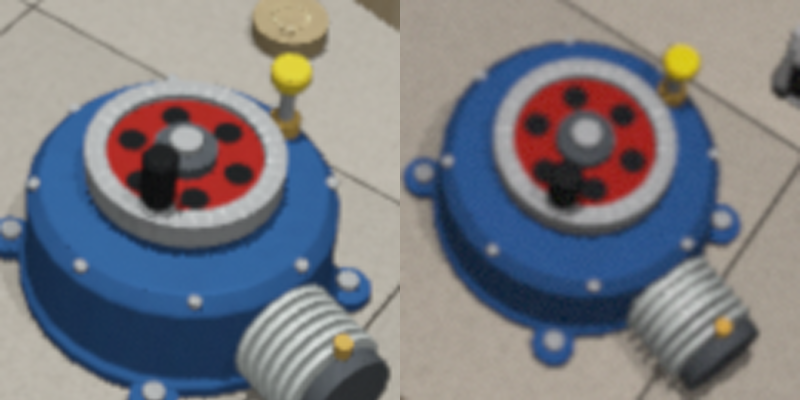

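The hub is at about (0.530,-0.021) and the plunger at (0.599,-0.043), 72 mm apart against the 73 mm given. The knob is at (0.490,-0.031), 41 mm from the axis against 43 mm. Next I work out the approach in tool axes, aiming for jaws along world azimuth 50°.

```bash
cat >> h.py <<'E'
from scipy.spatial.transform import Rotation as Rn
def plan(target,az,n):
    """rows to reach target (m) with tool x down and jaw axis (tool z) at azimuth az deg (mod 180)"""
    o=readout.get_obs();R=Rn.from_quat(o["tool_rot"]).as_matrix()
    best=None
    for a in(az,az+180):
        a=np.radians(a);z=np.array([np.cos(a),np.sin(a),0]);x=np.array([0,0,-1.]);G=np.c_[x,np.cross(z,x),z]
        rv=Rn.from_matrix(R.T@G).as_rotvec()
        if best is None or np.linalg.norm(rv)<np.linalg.norm(best):best=rv
    print("pos",o["position"].round(4),"jaw az",np.degrees(np.arctan2(R[1,2],R[0,2])).round(1),"rotvec",best.round(3),
      "shift tool mm (present axes)",(R.T@(np.array(target)-o["position"])*1000).round(1),"q6",o["q"][5].round(3))
E
python3 - <<'E'
from h import *
for az in(50,): plan((.49,-.031,.222),az,1)
E
```

```text
pos [0.153  0.6053 0.2217] jaw az 75.8 rotvec [ 0.45  -0.002  0.   ] shift tool mm (present axes) [ 5.000e-01 -4.828e+02 -5.342e+02] q6 -0.179
```

>>> play_rows(rows="0 0 0 -4 -20 -22 0;0 0 0 -4 -20 -22 0;0 0 0 -4 -20 -22 0;0 0 0 -4 -20 -22 0;0 0 0 -4 -20 -22 0;0 0 0 -4 -20 -22 0;0 0 0 -4 -20 -22 0;0 0 0 -4 -20 -22 0")

```text
time: 0.77
position: [0.2654, 0.3945, 0.2544]
tool_rot: [-0.435, 0.558, 0.434, 0.558]
ft_force: [1.1, -0.1, 0.6]
grip_width: 0.0868
```

>>> play_rows(rows="0 0 0 0 -20 -22 0;0 0 0 0 -20 -22 0;0 0 0 0 -20 -22 0;0 0 0 0 -20 -22 0;0 0 0 0 -20 -22 0;0 0 0 0 -20 -22 0;0 0 0 0 -20 -22 0;0 0 0 0 -20 -22 0")

```text
time: 1.43
position: [0.3773, 0.1848, 0.2544]
tool_rot: [-0.434, 0.558, 0.434, 0.558]
ft_force: [0.4, -0.8, -0.2]
grip_width: 0.0871
```

>>> play_rows(rows="0 0 0 0 -20 -22 0;0 0 0 0 -20 -22 0;0 0 0 0 -20 -22 0;0 0 0 0 -20 -22 0;0.1 0 0 0 -20 -22 0;0.1 0 0 0 -20 -22 0;0.1 0 0 0 -20 -22 0;0.1 0 0 0 -20 -22 0")

```text
time: 2.1
position: [0.4731, -0.0317, 0.2543]
tool_rot: [-0.313, 0.634, 0.313, 0.634]
ft_force: [0.6, 0.5, 0.3]
grip_width: 0.0869
```

>>> play_rows(rows="0.05 0 0 0 0 0 0;0 0 0 0 0 0 0;0 0 0 0 0 0 0")

```text
time: 2.35
position: [0.472, -0.0302, 0.2541]
tool_rot: [-0.299, 0.641, 0.3, 0.64]
ft_force: [-0.1, -0.5, -0.5]
grip_width: 0.087
```

Run:
```python
from h import *
plan((.49,-.031,.15),50,1)
I=imaging.camera_info("wrist");im=imaging.camera("wrist");cv2.imwrite("pics/w1.png",im)
np.savez("w1.npz",**I);print(I["K"][0,0],I["k1"])
```

```text
pos [ 0.472  -0.0302  0.2541] jaw az 50.0 rotvec [ 0.001 -0.    -0.002] shift tool mm (present axes) [104.1 -14.5  11. ] q6 -1.175
419.0474189870689 -0.04003868641634416
```

View pics/w1.png

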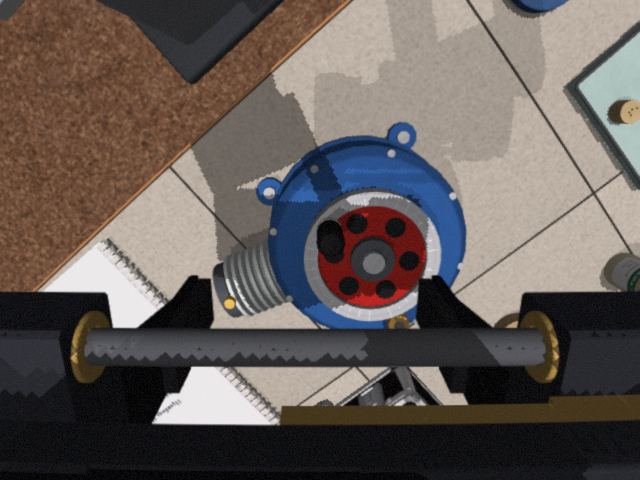

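The wrist view shows the hub nut at about (373,263), the knob at about (330,240), with its top near (331,235), and the plunger partly hidden near (400,323).

Run:
```python
from h import *
I=dict(np.load("w1.npz"));im=cv2.imread("pics/w1.png");H,S,V=cv2.split(cv2.cvtColor(im,cv2.COLOR_BGR2HSV))
roi=np.zeros(V.shape,bool);roi[180:330,295:455]=1
R=((H<8)|(H>172))&(S>130)&(V>60)&roi
hull=cv2.convexHull(np.argwhere(R)[:,::-1].astype(np.int32));e=cv2.fitEllipse(hull);print(e,"web",onplane(I,*e[0],.099))
print("hub",onplane(I,373.5,263,.110))
for s,c in blobs((V<45)&roi,100):
    print(s,c,"mid",onplane(I,*c,.121))
```

```text
((371.6321105957031, 255.9598388671875), (99.37133026123047, 107.88735961914062), 72.2251205444336) web [ 0.52954049 -0.01967044  0.099     ]
hub [ 0.53104757 -0.02079241  0.11      ]
[347, 214, 20, 20, 318] [356.4, 223.4] mid [ 0.49430551 -0.01013414  0.121     ]
[385, 218, 21, 20, 305] [394.9, 227.1] mid [0.51463465 0.00981433 0.121     ]
[317, 220, 28, 43, 957] [330.6, 240.7] mid [ 0.49248075 -0.03300084  0.121     ]
[351, 237, 38, 20, 123] [367.1, 242.1] mid [ 0.51066411 -0.01294517  0.121     ]
[399, 252, 20, 18, 286] [408.7, 260.5] mid [0.54223212 0.00215974 0.121     ]
[339, 277, 20, 18, 282] [348.3, 285.4] mid [ 0.52891812 -0.04531394  0.121     ]
[416, 276, 39, 54, 1793] [435.2, 305.0] mid [ 0.58539336 -0.00376049  0.121     ]
[376, 280, 19, 18, 257] [385.1, 288.4] mid [ 0.54900438 -0.02522687  0.121     ]
```

>>> play_rows(rows="0 0 0 0 -5 3.2 0;0 0 0 0 -5 3.2 0;0 0 0 0 -4.9 3.1 0;0 0 0 20 0 0 0.2;0 0 0 25 0 0 0.2;0 0 0 25 0 0 0.2;0 0 0 25 0 0 0.2;0 0 0 20 0 0 0.2")

```text
time: 3.07
position: [0.4904, -0.032, 0.138]
tool_rot: [-0.299, 0.641, 0.299, 0.641]
ft_force: [-0.9, -0.4, -0.3]
grip_width: 0.0702
```

>>> play_rows(rows="0 0 0 13 0 0 0.2;0 0 0 9 0 0 0.2;0 0 0 5 0 0 0.2;0 0 0 0 0 0 0.6;0 0 0 0 0 0 0.6;0 0 0 0 0 0 0.6")

```text
time: 3.57
position: [0.4909, -0.0326, 0.1133]
tool_rot: [-0.299, 0.64, 0.299, 0.641]
ft_force: [0.2, -0.2, 0.6]
grip_width: 0.0565
```

>>> play_rows(rows="0 0 0 0 0 0 0.85;0 0 0 0 0 0 1;0 0 0 0 0 0 1;0 0 0 0 0 0 1;0 0 0 0 0 0 1;0 0 0 0 0 0 1", squeeze=25)

```text
time: 4.07
position: [0.491, -0.0325, 0.1128]
tool_rot: [-0.299, 0.64, 0.298, 0.642]
ft_force: [1.0, 1.0, -0.6]
grip_width: 0.0199
```

Gripped at a 19.9 mm opening, matching the 20 mm knob, with little side force. Next I tabulate the steps round the circle and keep a force reader.

```bash
cat > tab.py <<'E'
import numpy as np
p0=np.radians(-163.5)
f=lambda p:43*np.array([np.sin(p-np.radians(50)),np.cos(p-np.radians(50))])
for k in range(32):
    a=p0+.1*k; d=(f(a+.1)-f(a)); m=a+.1
    print(f"{.1*(k+1):.1f} rad az {np.degrees(m):.0f}: row(1/4) y {d[0]/4:.2f} z {d[1]/4:.2f}  tang ({-np.sin(m):.2f},{np.cos(m):.2f})")
E
python3 tab.py
```

```text
0.1 rad az -158: row(1/4) y -0.92 z -0.55  tang (0.38,-0.93)
0.2 rad az -152: row(1/4) y -0.97 z -0.45  tang (0.47,-0.88)
0.3 rad az -146: row(1/4) y -1.01 z -0.35  tang (0.55,-0.83)
0.4 rad az -141: row(1/4) y -1.05 z -0.25  tang (0.63,-0.77)
0.5 rad az -135: row(1/4) y -1.06 z -0.14  tang (0.71,-0.71)
0.6 rad az -129: row(1/4) y -1.07 z -0.04  tang (0.78,-0.63)
0.7 rad az -123: row(1/4) y -1.07 z 0.07  tang (0.83,-0.55)
0.8 rad az -118: row(1/4) y -1.06 z 0.18  tang (0.89,-0.46)
0.9 rad az -112: row(1/4) y -1.04 z 0.28  tang (0.93,-0.37)
1.0 rad az -106: row(1/4) y -1.00 z 0.38  tang (0.96,-0.28)
1.1 rad az -100: row(1/4) y -0.96 z 0.48  tang (0.98,-0.18)
1.2 rad az -95: row(1/4) y -0.91 z 0.58  tang (1.00,-0.08)
1.3 rad az -89: row(1/4) y -0.85 z 0.66  tang (1.00,0.02)
1.4 rad az -83: row(1/4) y -0.77 z 0.74  tang (0.99,0.12)
1.5 rad az -78: row(1/4) y -0.70 z 0.82  tang (0.98,0.22)
1.6 rad az -72: row(1/4) y -0.61 z 0.88  tang (0.95,0.31)
1.7 rad az -66: row(1/4) y -0.52 z 0.94  tang (0.91,0.41)
1.8 rad az -60: row(1/4) y -0.42 z 0.99  tang (0.87,0.49)
1.9 rad az -55: row(1/4) y -0.32 z 1.02  tang (0.82,0.58)
2.0 rad az -49: row(1/4) y -0.22 z 1.05  tang (0.75,0.66)
2.1 rad az -43: row(1/4) y -0.11 z 1.07  tang (0.68,0.73)
2.2 rad az -37: row(1/4) y -0.01 z 1.07  tang (0.61,0.79)
2.3 rad az -32: row(1/4) y 0.10 z 1.07  tang (0.53,0.85)
2.4 rad az -26: row(1/4) y 0.21 z 1.05  tang (0.44,0.90)
2.5 rad az -20: row(1/4) y 0.31 z 1.03  tang (0.35,0.94)
2.6 rad az -15: row(1/4) y 0.41 z 0.99  tang (0.25,0.97)
2.7 rad az -9: row(1/4) y 0.51 z 0.95  tang (0.15,0.99)
2.8 rad az -3: row(1/4) y 0.60 z 0.89  tang (0.05,1.00)
2.9 rad az 3: row(1/4) y 0.69 z 0.83  tang (-0.05,1.00)
3.0 rad az 8: row(1/4) y 0.77 z 0.75  tang (-0.15,0.99)
3.1 rad az 14: row(1/4) y 0.84 z 0.67  tang (-0.24,0.97)
3.2 rad az 20: row(1/4) y 0.90 z 0.59  tang (-0.34,0.94)
```

>>> play_rows(rows="0 0 0 0 -0.92 -0.55 1;0 0 0 0 -0.92 -0.55 1;0 0 0 0 -0.92 -0.55 1;0 0 0 0 -0.92 -0.55 1")

```text
time: 4.4
position: [0.4923, -0.0366, 0.1128]
tool_rot: [-0.299, 0.64, 0.299, 0.641]
ft_force: [2.1, 3.1, 0.1]
grip_width: 0.0194
```

>>> play_rows(rows="0 0 0 0 -0.97 -0.45 1;0 0 0 0 -0.97 -0.45 1;0 0 0 0 -0.97 -0.45 1;0 0 0 0 -0.97 -0.45 1")

```text
time: 4.73
position: [0.494, -0.0405, 0.1128]
tool_rot: [-0.299, 0.64, 0.299, 0.641]
ft_force: [3.9, 4.1, 1.4]
grip_width: 0.0195
```

>>> play_rows(rows="0 0 0 0 -1.01 -0.35 1;0 0 0 0 -1.01 -0.35 1;0 0 0 0 -1.01 -0.35 1;0 0 0 0 -1.01 -0.35 1")

```text
time: 5.07
position: [0.4961, -0.044, 0.1127]
tool_rot: [-0.299, 0.64, 0.299, 0.641]
ft_force: [2.9, 4.4, 2.1]
grip_width: 0.0198
```

>>> play_rows(rows="0 0 0 0 -1.05 -0.25 1;0 0 0 0 -1.05 -0.25 1;0 0 0 0 -1.05 -0.25 1;0 0 0 0 -1.05 -0.25 1")

```text
time: 5.4
position: [0.4984, -0.0472, 0.1127]
tool_rot: [-0.299, 0.641, 0.299, 0.641]
ft_force: [3.1, 4.3, 2.4]
grip_width: 0.0197
```

>>> play_rows(rows="0 0 0 0 -1.06 -0.14 1;0 0 0 0 -1.06 -0.14 1;0 0 0 0 -1.06 -0.14 1;0 0 0 0 -1.06 -0.14 1")

```text
time: 5.73
position: [0.501, -0.0502, 0.1127]
tool_rot: [-0.298, 0.641, 0.299, 0.641]
ft_force: [2.4, 5.2, 2.5]
grip_width: 0.0195
```

>>> play_rows(rows="0 0 0 0 -1.07 -0.04 1;0 0 0 0 -1.07 -0.04 1;0 0 0 0 -1.07 -0.04 1;0 0 0 0 -1.07 -0.04 1")

```text
time: 6.07
position: [0.5038, -0.0529, 0.1127]
tool_rot: [-0.298, 0.641, 0.299, 0.641]
ft_force: [1.8, 4.0, 3.4]
grip_width: 0.0199
```

>>> play_rows(rows="0 0 0 0 -1.07 0.07 1;0 0 0 0 -1.07 0.07 1;0 0 0 0 -1.07 0.07 1;0 0 0 0 -1.07 0.07 1")

```text
time: 6.4
position: [0.5068, -0.0553, 0.1127]
tool_rot: [-0.298, 0.641, 0.3, 0.641]
ft_force: [1.6, 6.0, 4.7]
grip_width: 0.0196
```

>>> play_rows(rows="0 0 0 0 -1.06 0.18 1;0 0 0 0 -1.06 0.18 1;0 0 0 0 -1.06 0.18 1;0 0 0 0 -1.06 0.18 1")

```text
time: 6.73
position: [0.5083, -0.0564, 0.1126]
tool_rot: [-0.297, 0.642, 0.301, 0.639]
ft_force: [-2.2, 7.1, 8.9]
grip_width: 0.0198
```

>>> play_rows(rows="0 0 0 0 -1.04 0.28 1;0 0 0 0 -1.04 0.28 1;0 0 0 0 -1.04 0.28 1;0 0 0 0 -1.04 0.28 1")

```text
time: 7.07
position: [0.509, -0.0569, 0.1125]
tool_rot: [-0.295, 0.644, 0.303, 0.638]
ft_force: [-7.7, 8.7, 15.8]
grip_width: 0.0196
```

Resistance is rising faster than I expected, the tool lags its command, and Fz is climbing. I'll check that nothing is fouling.

Run:
```python
from h import *
o=readout.get_obs();print({k:np.round(o[k],3) for k in("position","ft_force","moment","joint_torque","q")});print(Rn.from_quat(o["tool_rot"]).as_matrix().round(3))
a=imaging.camera("scene")[230:430,270:470];b=imaging.camera("side")[220:420,290:490]
cv2.imwrite("pics/c2.png",cv2.resize(np.hstack([a,b]),(800,400),interpolation=cv2.INTER_CUBIC))
```

```text
{'position': array([ 0.509, -0.057,  0.113]), 'ft_force': array([-7.699,  8.672, 15.777]), 'moment': array([ 1.611,  1.287, -0.037]), 'joint_torque': array([-4.4090e+00, -3.2372e+01, -1.4697e+01, -1.4210e+00, -2.9680e+00,
       -1.0000e-03]), 'q': array([-0.331,  0.55 ,  1.804,  0.002,  0.801, -1.205])}
[[-0.013 -0.766  0.643]
 [ 0.006  0.643  0.766]
 [-1.     0.014 -0.004]]
```

View pics/c2.png

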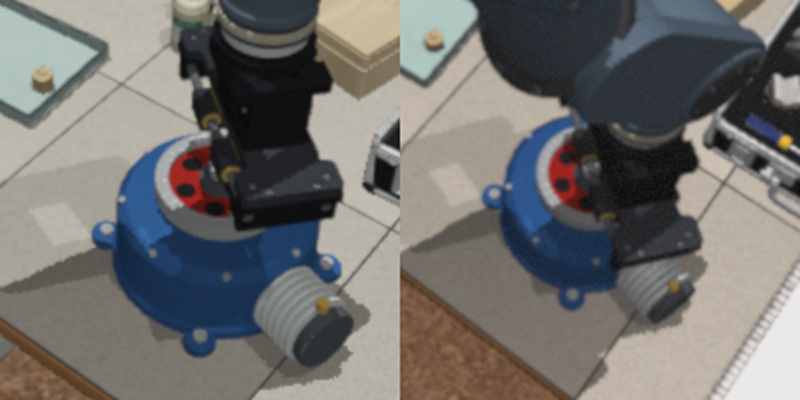

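There is no fouling. The moment matches a force acting at the fingertips, about 0.18 m below the sensor. So this is knob load plus arm compliance. I'll relieve the vertical preload and firm up the grip before going on.

>>> play_rows(rows="0 0 0 -0.5 0 0 1;0 0 0 -0.5 0 0 1;0 0 0 -0.5 0 0 1;0 0 0 0 0 0 1", squeeze=40)

```text
time: 7.5
position: [0.5089, -0.0568, 0.1127]
tool_rot: [-0.295, 0.644, 0.303, 0.638]
ft_force: [-4.0, 9.2, 3.7]
grip_width: 0.0199
```

>>> play_rows(rows="0 0 0 -0.2 -1 0.38 1;0 0 0 -0.2 -1 0.38 1;0 0 0 0 0 0 1")

```text
time: 7.75
position: [0.5093, -0.057, 0.1127]
tool_rot: [-0.294, 0.645, 0.304, 0.636]
ft_force: [-6.5, 8.6, 3.5]
grip_width: 0.0191
```

>>> play_rows(rows="0 0 0 -0.2 -1 0.38 1;0 0 0 -0.2 -1 0.38 1;0 0 0 0 0 0 1")

```text
time: 8.0
position: [0.5095, -0.0571, 0.1127]
tool_rot: [-0.293, 0.646, 0.305, 0.635]
ft_force: [-9.1, 8.7, 4.8]
grip_width: 0.0193
```

>>> play_rows(rows="0 0 0 -0.2 -0.96 0.48 1;0 0 0 -0.2 -0.96 0.48 1;0 0 0 0 0 0 1")

```text
time: 8.25
position: [0.5112, -0.058, 0.1128]
tool_rot: [-0.293, 0.647, 0.305, 0.635]
ft_force: [-8.0, 7.3, 1.2]
grip_width: 0.0193
```

>>> play_rows(rows="0 0 0 -0.2 -0.96 0.48 1;0 0 0 -0.2 -0.96 0.48 1;0 0 0 0 0 0 1")

```text
time: 8.5
position: [0.5135, -0.0591, 0.1128]
tool_rot: [-0.294, 0.647, 0.305, 0.635]
ft_force: [-9.0, 6.0, 0.6]
grip_width: 0.0194
```

>>> play_rows(rows="0 0 0 0 -0.91 0.58 1;0 0 0 0 -0.91 0.58 1;0 0 0 0 0 0 1")

```text
time: 8.75
position: [0.5151, -0.0598, 0.1128]
tool_rot: [-0.294, 0.647, 0.305, 0.634]
ft_force: [-10.3, 4.5, -1.9]
grip_width: 0.0197
```

>>> play_rows(rows="0 0 0 0 -0.91 0.58 1;0 0 0 0 -0.91 0.58 1;0 0 0 0 0 0 1")

```text
time: 9.0
position: [0.5172, -0.0606, 0.1128]
tool_rot: [-0.294, 0.647, 0.305, 0.634]
ft_force: [-10.0, 1.6, -1.8]
grip_width: 0.0193
```

>>> play_rows(rows="0 0 0 0 -0.85 0.66 1;0 0 0 0 -0.85 0.66 1;0 0 0 0 0 0 1")

```text
time: 9.25
position: [0.5201, -0.0615, 0.1129]
tool_rot: [-0.295, 0.647, 0.304, 0.634]
ft_force: [-8.3, 1.1, -2.1]
grip_width: 0.0193
```

>>> play_rows(rows="0 0 0 0 0 0 1;0 0 0 0 0 0 1")

```text
time: 9.42
position: [0.5213, -0.0619, 0.1129]
tool_rot: [-0.296, 0.646, 0.303, 0.635]
ft_force: [-7.8, 0.5, -4.6]
grip_width: 0.0192
```

>>> play_rows(rows="0 0 0 0 -0.85 0.66 1;0 0 0 0 0 0 1;0 0 0 0 0 0 1")

```text
time: 9.67
position: [0.5238, -0.0625, 0.1129]
tool_rot: [-0.296, 0.645, 0.302, 0.636]
ft_force: [-5.7, -0.1, -5.1]
grip_width: 0.0196
```

>>> play_rows(rows="0 0 0 0.3 -0.85 0.66 1;0 0 0 0 0 0 1;0 0 0 0 0 0 1")

```text
time: 9.92
position: [0.5274, -0.063, 0.113]
tool_rot: [-0.297, 0.644, 0.301, 0.638]
ft_force: [-3.3, -1.0, -11.7]
grip_width: 0.0194
```

>>> play_rows(rows="0 0 0 0.5 0 0 1;0 0 0 0.5 0 0 1;0 0 0 0.3 0 0 1;0 0 0 0 0 0 1")

```text
time: 10.25
position: [0.5314, -0.0633, 0.1131]
tool_rot: [-0.299, 0.641, 0.299, 0.64]
ft_force: [-2.4, -1.5, -15.5]
grip_width: 0.0195
```

>>> play_rows(rows="0 0 0 0.5 0 0 1;0 0 0 0.5 0 0 1;0 0 0 0.4 0 0 1;0 0 0 0 0 0 1;0 0 0 0 0 0 1")

```text
time: 10.67
position: [0.533, -0.0633, 0.113]
tool_rot: [-0.299, 0.64, 0.298, 0.641]
ft_force: [-0.9, -1.9, -9.7]
grip_width: 0.0195
```

The resistance climbed from az -124°, peaked at about 11–12 N near -112°, and is back to free drag. The wheel now rests at -86.6°, and both features put mid zone at -86° to -87°. I relieve the vertical preload and release.

>>> play_rows(rows="0 0 0 0.6 0 0 1;0 0 0 0.5 0 0 1;0 0 0 0 0 0 1;0 0 0 0 0 0 1", squeeze=10)

```text
time: 11.0
position: [0.534, -0.0634, 0.113]
tool_rot: [-0.3, 0.639, 0.298, 0.642]
ft_force: [-0.1, 0.2, 0.9]
grip_width: 0.0196
```

>>> play_rows(rows="0 0 0 0 0 0 0.7;0 0 0 0 0 0 0.6;0 0 0 0 0 0 0.5;0 0 0 0 0 0 0.5;0 0 0 0 0 0 0.5;0 0 0 0 0 0 0.5")

```text
time: 11.5
position: [0.532, -0.0633, 0.1115]
tool_rot: [-0.299, 0.641, 0.299, 0.641]
ft_force: [-0.8, 1.6, -0.1]
grip_width: 0.0425
```

>>> play_rows(rows="0 0 0 -4 0 0 0.5;0 0 0 -10 0 0 0.5;0 0 0 -15 0 0 0.5;0 0 0 -20 0 0 0.5;0 0 0 -20 0 0 0.5;0 0 0 -20 0 0 0.5;0 0 0 0 0 0 0.5")

```text
time: 12.08
position: [0.5348, -0.064, 0.2053]
tool_rot: [-0.301, 0.638, 0.297, 0.643]
ft_force: [-0.0, -0.6, 0.4]
grip_width: 0.0436
```

Run:
```python
from h import *
plan((.6,-.0425,.16),73,1)
I=imaging.camera_info("wrist");im=imaging.camera("wrist");cv2.imwrite("pics/w2.png",im);np.savez("w2.npz",**I)
```

```text
pos [ 0.5348 -0.064   0.2053] jaw az 50.0 rotvec [-0.401  0.002  0.009] shift tool mm (present axes) [ 45.8 -35.8  58.2] q6 -1.2
```

View pics/w2.png

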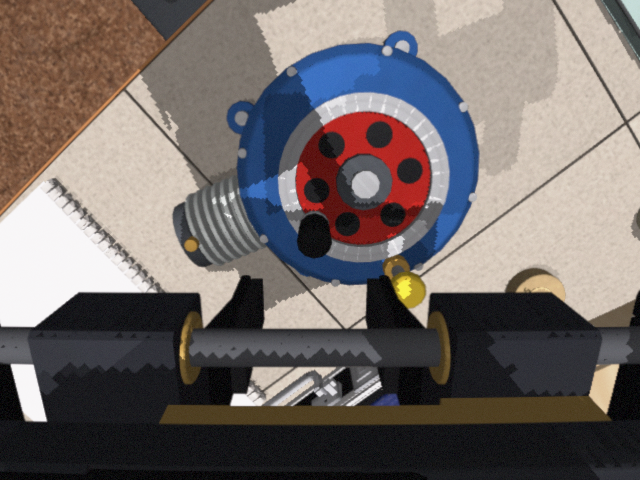

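The wrist view shows the hub at (366,184), the knob at (314,235), still where I left it, and the yellow button at about (408,288).

Run:
```python
from h import *
I=dict(np.load("w2.npz"));im=cv2.imread("pics/w2.png");H,S,V=cv2.split(cv2.cvtColor(im,cv2.COLOR_BGR2HSV))
hub=onplane(I,366,184,.110);print("hub",hub)
roi=np.zeros(V.shape,bool);roi[260:320,385:440]=1
for s,c in blobs((H>22)&(H<35)&(S>150)&(V>100)&roi):
    p=onplane(I,*c,.123);print(s,c,"plunger",p,np.hypot(*(p-hub)[:2]));plan((p[0],p[1],.16),73,1)
k=onplane(I,314,235,.121);d=k-hub;print("knob",k,np.hypot(*d[:2]),np.degrees(np.arctan2(d[1],d[0])))
```

```text
hub [ 0.53148654 -0.02037282  0.11      ]
[393, 272, 32, 36, 847] [408.8, 288.7] plunger [ 0.59929368 -0.04049577  0.123     ] 0.0707300596037451
pos [ 0.5337 -0.0637  0.2034] jaw az 50.0 rotvec [-0.401  0.001  0.006] shift tool mm (present axes) [ 43.8 -35.   59.8] q6 -1.2
knob [ 0.53351939 -0.06413481  0.121     ] 0.04380918841507532 -87.34037873160776
```

>>> play_rows(rows="0 0 0 0 -6 10 1;0 0 0 0 -6 10 1;0 0 0 0 -6 10 1;0 0 0 0 -6 10 1;0 0 0 0 -6 10 1;0 0 0 0 -6.8 9.2 1;0 0 0 10 0 0 1;0 0 0 15 0 0 1")

```text
time: 12.8
position: [0.5989, -0.0415, 0.1754]
tool_rot: [-0.3, 0.64, 0.299, 0.641]
ft_force: [-0.1, -0.2, 0.6]
grip_width: 0.0023
```

>>> play_rows(rows="0 0 0 15 0 0 1;0 0 0 12 0 0 1;0 0 0 10 0 0 1;0 0 0 5 0 0 1;0 0 0 3 0 0 1;0 0 0 0 0 0 1;0 0 0 0 0 0 1")

```text
time: 13.38
position: [0.5984, -0.0416, 0.1308]
tool_rot: [-0.299, 0.641, 0.299, 0.641]
ft_force: [-0.5, -0.2, -0.0]
grip_width: 0.0004
```

>>> play_rows(rows="0 0 0 1 0 0 1;0 0 0 1 0 0 1;0 0 0 1 0 0 1;0 0 0 1 0 0 1;0 0 0 1 0 0 1;0 0 0 1 0 0 1;0 0 0 1 0 0 1;0 0 0 0 0 0 1")

```text
time: 14.05
position: [0.5983, -0.0415, 0.1236]
tool_rot: [-0.299, 0.641, 0.299, 0.641]
ft_force: [-0.5, 0.4, 1.7]
grip_width: 0.0005
```

>>> play_rows(rows="0 0 0 1 0 0 1;0 0 0 1 0 0 1;0 0 0 1 0 0 1;0 0 0 0 0 0 1")

```text
time: 14.38
position: [0.5983, -0.0415, 0.1204]
tool_rot: [-0.299, 0.641, 0.299, 0.641]
ft_force: [1.0, 0.3, 1.2]
grip_width: 0.0007
```

>>> play_rows(rows="0 0 0 0.8 0 0 1;0 0 0 0.8 0 0 1;0 0 0 0.8 0 0 1;0 0 0 0 0 0 1")

```text
time: 14.72
position: [0.5983, -0.0415, 0.118]
tool_rot: [-0.299, 0.641, 0.299, 0.641]
ft_force: [-0.6, 0.1, 1.3]
grip_width: 0.0004
```

>>> play_rows(rows="0 0 0 0.6 0 0 1;0 0 0 0.6 0 0 1;0 0 0 0.6 0 0 1;0 0 0 0 0 0 1")

```text
time: 15.05
position: [0.5983, -0.0415, 0.1163]
tool_rot: [-0.299, 0.641, 0.299, 0.641]
ft_force: [-0.0, 0.0, 1.3]
grip_width: 0.0005
```

>>> play_rows(rows="0 0 0 0.6 0 0 1;0 0 0 0.6 0 0 1;0 0 0 0.6 0 0 1;0 0 0 0 0 0 1")

```text
time: 15.38
position: [0.5983, -0.0415, 0.1144]
tool_rot: [-0.299, 0.641, 0.299, 0.641]
ft_force: [-0.1, 0.2, 1.3]
grip_width: 0.0005
```

>>> play_rows(rows="0 0 0 1 0 0 1;0 0 0 1 0 0 1;0 0 0 1 0 0 1;0 0 0 1 0 0 1;0 0 0 1 0 0 1;0 0 0 1 0 0 1;0 0 0 1 0 0 1;0 0 0 0 0 0 1")

```text
time: 16.05
position: [0.5983, -0.0415, 0.1073]
tool_rot: [-0.299, 0.641, 0.299, 0.641]
ft_force: [0.4, 0.3, 0.7]
grip_width: 0.0004
```

>>> play_rows(rows="0 0 0 1 0 0 1;0 0 0 1 0 0 1;0 0 0 0.5 0 0 1;0 0 0 0 0 0 1")

```text
time: 16.38
position: [0.5983, -0.0415, 0.1049]
tool_rot: [-0.299, 0.641, 0.299, 0.641]
ft_force: [1.2, 0.1, 0.9]
grip_width: 0.0004
```

>>> play_rows(rows="0 0 0 0.5 0 0 1;0 0 0 0.5 0 0 1;0 0 0 0 0 0 1")

```text
time: 16.63
position: [0.5983, -0.0415, 0.104]
tool_rot: [-0.299, 0.641, 0.299, 0.641]
ft_force: [1.5, -0.9, 2.3]
grip_width: 0.0002
```

>>> play_rows(rows="0 0 0 0.5 0 0 1;0 0 0 0.5 0 0 1;0 0 0 0 0 0 1")

```text
time: 16.88
position: [0.5983, -0.0415, 0.1034]
tool_rot: [-0.299, 0.641, 0.299, 0.641]
ft_force: [-0.9, 0.1, 5.3]
grip_width: 0.0004
```

>>> play_rows(rows="0 0 0 0.4 0 0 1;0 0 0 0.4 0 0 1;0 0 0 0 0 0 1")

```text
time: 17.13
position: [0.5984, -0.0415, 0.1034]
tool_rot: [-0.299, 0.641, 0.299, 0.641]
ft_force: [-1.2, 0.5, 8.5]
grip_width: 0.0006
```

The plunger has bottomed at 0.1034 m, where home is 0.103. One more light push to be sure, then I retreat.

>>> play_rows(rows="0 0 0 0.5 0 0 1;0 0 0 0.4 0 0 1;0 0 0 0 0 0 1")

```text
time: 17.38
position: [0.5984, -0.0415, 0.1033]
tool_rot: [-0.299, 0.641, 0.299, 0.641]
ft_force: [-2.2, 1.2, 14.0]
grip_width: 0.0005
```

>>> play_rows(rows="0 0 0 -3 0 0 1;0 0 0 -8 0 0 1;0 0 0 -15 0 0 1;0 0 0 -20 0 0 1;0 0 0 -25 0 0 1;0 0 0 -25 0 0 1;0 0 0 -25 0 0 1;0 0 0 0 0 0 1")

```text
time: 18.05
position: [0.6011, -0.0422, 0.2275]
tool_rot: [-0.301, 0.638, 0.297, 0.643]
ft_force: [-0.1, -0.4, 0.1]
grip_width: 0.0004
```

>>> play_rows(rows="0 0 0 0 25 -25 1;0 0 0 0 25 -25 1;0 0 0 0 25 -25 1;0 0 0 0 25 -25 1;0 0 0 0 0 0 1")

```text
time: 18.47
position: [0.4476, -0.0516, 0.2204]
tool_rot: [-0.295, 0.645, 0.302, 0.637]
ft_force: [-0.8, 0.5, 0.4]
grip_width: 0.0007
```

Run:
```python
from h import *
o=readout.get_obs();print(o["position"],o["ft_force"])
a=imaging.camera("scene")[170:430,210:470];b=imaging.camera("wrist")[:,100:580]
cv2.imwrite("pics/end.png",np.hstack([cv2.resize(a,(400,400),interpolation=cv2.INTER_CUBIC),cv2.resize(b,(400,400))]))
```

```text
[ 0.44761462 -0.05155282  0.22035467] [-0.84410061  0.49619736  0.44523942]
```

View pics/end.png

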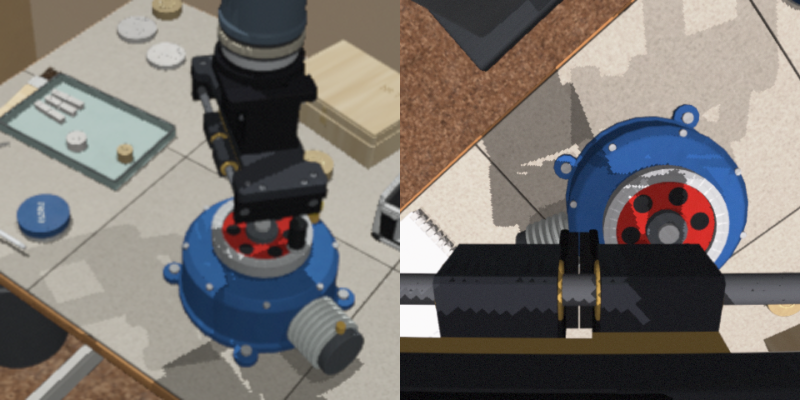

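The knob is where it was left, the yellow button sits low behind the hand, nothing else has moved, and the arm is clear.

```bash
python3 -c "
from rig import robot
print(robot.hand_in())"
```

```text
the job is handed in; nothing more can be done
None
```

The compressor is locked: the flywheel is stopped just past the peak and the yellow plunger is pressed fully home. I handed the job in at about 18.5 s of the 72 s allowed.

- **Flywheel:** I turned it counter-clockwise by the knob in small steps. Free drag was about 2 N. The resistance rose from about -124° (world azimuth of the knob), peaked at about 11–12 N near -112°, and fell back to free drag. I held the knob until it settled near -87°, about 0.44 rad past the peak, then released it. A wrist picture after release put the knob at -87.3°, so the wheel stayed put.
- **Plunger:** It passed the 6 mm wrong-position stop without resistance and bottomed at 0.1033 m, where home is 0.103 m. The highest force read was 14 N, against the 40 N limit.
- **Last checks:** After I backed off, the force was near zero and the arm was clear. In the final picture the knob had not moved and nothing had been disturbed in the parts of the table it showed. The button was mostly hidden behind the hand there, so its depth rests on the measured height and force.
- **What disagreed:** The arm gave more than expected near the peak. It lagged its command by up to about 10 mm, and a vertical side load of up to about 16 N built up on the knob. I relieved that during the turn and again before letting go.

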